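Slide the sauce bottle home into the condiment rack

TASK

Push the tall sauce bottle across the worktop into the one free place of the wooden condiment rack, the bay with the round cork mat between or beside the two spice jars, until it stands fully home against the rack's back board. Push it low on its body so that it slides upright the whole way: it must not be lifted off the worktop or tipped over. Leave the spice jars in their bays and the other small things on the worktop where they stand.

Things in the scene. Friction and masses are not known exactly. Their poses are not given: they have to be found in the camera images.
- sauce_bottle: The tall narrow sauce bottle with a yellow cap, 188 mm high, round, 46 mm diameter over the lower part of the body and narrowing to the neck; about 0.27 kg, loose, standing on the worktop at the right of the work area. Origin at the centre of its underside, z up. Pushed well below a quarter of its height it slides; pushed high it tips.
- rack: Low wooden rack, fixed, 238 mm wide: three floorless bays in a row, 76 mm apart centre to centre, each 66 mm wide, 44 mm deep. Back board 67 mm high; dividers and ends 34 mm high, 10 mm thick. Origin on the worktop (z = 0) in the middle bay, 23.5 mm in front of the back board's face; x points into the bays (the way the bottle goes home), open fronts face -x; y along the row.
- bay_mat: The round flat cork mat, 54 mm across and under 1 mm thick (nothing catches on it), lying in the free bay, which may be any of the three. Origin at its centre: on the centre line of the free bay, 23.5 mm in front of the back board's face, so the bottle stands centred over it when home.
- spice_left: a glass spice jar with a green lid, 46 mm diameter, 106 mm high, loose, standing in a bay of the rack; stays there. Origin at the centre of its underside.
- spice_right: the other glass spice jar with a green lid, 46 mm diameter, 106 mm high, loose, standing in a bay of the rack; stays there. Origin at the centre of its underside.
- timer: A bystander to leave alone: kitchen timer, 62 mm across, 48 mm high, near the front edge. Origin at its underside.
- garlic: A bystander to leave alone: garlic bulb, 56 mm, near the front edge. Origin at its underside.
- lime: A bystander to leave alone: lime, 52 mm, at the back. Origin at its underside.
- shaker: A bystander to leave alone: small shaker, 44 mm across, 90 mm high, at the front right. Origin at its underside.
- dropper: A bystander to leave alone: small dropper bottle, 33 mm across, 102 mm high, at the back (not the bottle to push). Origin at its underside.
There are look-alikes about, which are no part of the job. What is shaped like the sauce_bottle but green or purple is not meant.

How it is judged:
At the end, for the whole second after the job is handed in: The bottle stands upright (within 0.08 rad) and at rest on the worktop in the free bay, within 10 mm of touching the back board, its centre within 18 mm of the cork mat's centre (x of sauce_bottle in the frame of rack above -0.01 m and horizontal distance between sauce_bottle and bay_mat below 0.018 m and angle between sauce_bottle's own z axis and vertical below 0.08 rad and height (world z) of sauce_bottle below 0.005 m and linear speed of sauce_bottle below 0.02 m/s).
It fails at once if the bottle is lifted: its underside's centre more than 10 mm above the worktop (height (world z) of sauce_bottle above 0.01 m).
It fails at once if the bottle tips by more than 0.2 rad (angle between sauce_bottle's own z axis and vertical above 0.2 rad).
It fails at once if a spice jar is shifted by more than 20 mm or knocked over ((distance of spice_left from where it was at the start of the episode above 0.02 m or angle between spice_left's own z axis and vertical above 0.3 rad) or (distance of spice_right from where it was at the start of the episode above 0.02 m or angle between spice_right's own z axis and vertical above 0.3 rad)).
It fails at once if a bystander is moved by more than 20 mm (distance of any of timer, garlic, lime, shaker, dropper from where it was at the start of the episode above 0.02 m).
It also fails if it takes over 64 s, if anything falls off the work surface, if the arm or the gripper's body presses on something with over 40 N, if the wrist force passes 120 N, or if a joint passes its speed limit or range.

ROBOT

A 7-joint arm with a two-finger parallel gripper is mounted at the origin on a cart in front of the work surface, level with it; the furniture and walls round the work are solid. World frame = base frame: x ahead of the robot, y to its left, z up, the work surface at z = 0. Lengths are in m, angles in rad, forces in N, time in s.
With the tool pointing down it reaches from about 0.4 to 0.875 m from the base axis. Payload 19.3 kg.
Tool frame: the origin (TCP) lies between the finger pads; the fingertips stand bot.tcp_to_tips ahead of it and the grasp point (between the pads) is the TCP (bot.tcp_to_tips is the distance from the TCP to the fingertips, in m); z points along the fingers, y is the line along which they close (so a half turn about z gives the same grasp; the last joint's range is limited). The gripper opens to 85 mm and grips with 20 to 120 N. Pads are 22 mm wide; open, the fingers measure 114 mm over their backs; the gripper's body (76 mm by 85 mm) begins 54 mm behind the grasp point. The pads swing forward as they close: fully open they stand 13 mm farther back than shut.
Start: joints at [-0.07, 0.521, -0.036, 1.599, 0.021, 1.021, -0.113], TCP at [0.625, -0, 0.25] pointing down, gripper open.
Joint ranges: [-2.91, 2.91], [-0.3, 2.13], [-1.5, 1.42], [0.17, 2.43], [-1.26, 4.41], [0.16, 1.93], [-2.52, 2.52]. Speed limits (rad/s): [1.89, 1.89, 2.39, 2.39, 3.01, 3.01, 3.01].

INTERFACE

Orientations are given as [roll, pitch, yaw] about the fixed x, y, z axes, in that order (R = Rz(yaw) Ry(pitch) Rx(roll)).
In Python, from workcell import telemetry, grab_frame, bot gives the robot as it stands. The module is installed in compiled form; this text tells all that it offers.
- The arm moves only by the shell command python3 -m crank 'ROWS' [FORCE]. ROWS is text: rows parted by semicolons, each of 7 numbers parted by spaces: the finger opening in m, from 0 to 0.0854, then the shift along the tool's x, y, z in m, then the turn, a rotation vector about the tool's x, y, z in degrees. A call has exactly 8 rows; each row shifts and turns the commanded pose from where the row before left it, along the tool's axes as they then stand; what a row does not reach is not made up. A row lasts 1/12 s, in which the tool goes at most 41.7 mm and 7.16 degrees, less where a joint would pass 70% of its speed; a pose out of reach is approached as far as the arm can. A call with a gripper value outside its range is refused whole. The fingers move at their own pace and stop on an object; FORCE is the grip in N (left out, the last holds). Time passes only in rows, so rows that do not move let the fingers close, or fill a call up. It gives the time, the measured TCP pose, the force, the opening and the grip force at its end, in the units of the state.
- telemetry.observe(): the state, without advancing time (a new reading comes with each control period).
- grab_frame(name): name is "scene" or "side" or "wrist"; returns a dict with "pixels" (400x640x3 uint8, red, green, blue), "depth" (400x640 float32, m along the optical axis (not along the pixel's ray), 0 where there is no reading), "vertical_fov" (degrees; the focal length in pixels is half the picture's height over the tangent of half this angle, whatever the lens; pixels are square), "cx", "cy" (the principal point, pixels), "R" (3x3) and "t" (3): a world point X has camera coordinates R X + t; the wrist camera has in their place "hand_eye" (4x4, takes a point from camera to tool coordinates, whose origin is the TCP and whose axes are the flange's). Camera axes: x right, y down, z forward; pixel columns grow to the right and rows downward; lengths in m; the calibration is good to about 2 mm. The wrist camera is an equidistant fisheye: a pixel r from the principal point sees the ray r / f radians off the axis. A picture is of the moment at which its call begins: read the wrist's pose just before it.
- bot.job_done(): hands the job in; it is judged then, once.
The state is a dict: "clock": time; "qpos": joint angles; "qd": joint speeds; "joint_efforts": joint torques, N m; "position": TCP position; "tool_rot": TCP orientation; "force": force on the tool from outside, world axes, zero at the start; "moment": the same for the moment, N m; "grip_width": finger opening in m; "finger_force": force on a finger pad.
Only numpy, scipy, OpenCV 4.12 (cv2) and the standard library are available. Lean on these libraries where they do the work, as an engineer would, in place of code of your own. Each camera call takes 0.05 s, during which the arm holds its last target. There are 200 camera calls.

## Working session

There is one attempt and no reset: what is moved stays moved. The work goes in short steps, Python scripts to look and compute and a shell command to move; the robot and the scene stay as the last step left them, time stands still between calls to the robot, and variables do not carry over. Pictures are saved under pics/ and viewed, at most 10 in all, crops included, and the job is handed in when it is done.

```bash
mkdir -p pics; cat > h.py <<'E'
import numpy as np, cv2
from workcell import telemetry, grab_frame, bot
def cloud(f):
    d=f["depth"];h,w=d.shape
    fl=h/2/np.tan(np.radians(f["vertical_fov"])/2)
    u,v=np.meshgrid(np.arange(w),np.arange(h))
    P=np.stack([(u-f["cx"])/fl*d,(v-f["cy"])/fl*d,d],-1)
    W=(P-np.array(f["t"]))@np.array(f["R"])
    W[d<=0]=np.nan
    return W
E
python3 - <<'E'
from h import *
for n in ("scene","side"):
    f=grab_frame(n); cv2.imwrite(f"pics/{n}0.png",f["pixels"][...,::-1]); np.savez(f"{n}0.npz",**f)
    print(n,-np.array(f["R"]).T@f["t"],(f["depth"]>0).mean())
s=telemetry.observe();print(s["position"],s["tool_rot"],s["force"],bot.tcp_to_tips,s["grip_width"])
E
```

```text
scene [0.05777379 0.55299498 0.92270039] 0.99594921875
side [ 0.1113617  -0.71234413  0.72061462] 0.9730078125
[ 6.24723724e-01 -6.30317585e-05  2.49799920e-01] [-3.14057031e+00  8.90269336e-05  1.57072387e+00] [-0.17415677  0.66475285 -0.64818131] 0.019 0.08519820279467821
```

View pics/scene0.png

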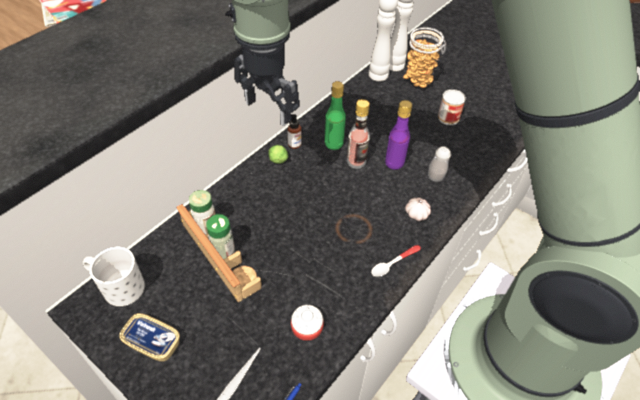

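View pics/side0.png

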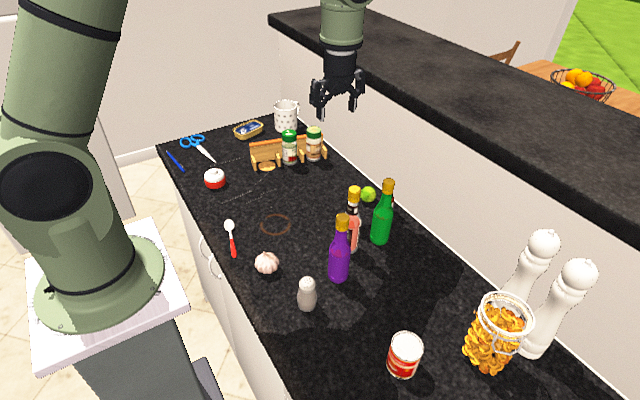

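Scene view: three similar bottles. They are green (335,118), clear/pink with a yellow cap (359,135) and purple (398,135). The pink one is the sauce bottle, because green and purple are excluded. The rack's free bay is its near end, with the mat at about (245,275) in scene and (267,166) in side.

```bash
python3 - <<'E'
from h import *
big=[]
for n,(x,y,w,h) in (("scene",(320,75,100,110)),("side",(235,110,180,190))):
    f=dict(np.load(n+"0.npz")); f["cx"]=float(f["cx"]);W=cloud(f)
    im=f["pixels"]
    c=im[y:y+h,x:x+w,::-1]; big.append(cv2.resize(c,(400,int(400*h/w)),interpolation=cv2.INTER_CUBIC))
    hsv=cv2.cvtColor(im,cv2.COLOR_RGB2HSV)
    z=W[...,2]
    print(n,"table z",np.nanmedian(z[(abs(z)<.03)]))
    # objects above table: connected clusters in xy grid
    ok=(z>.012)&(z<.22)&(W[...,0]>.3)&(W[...,0]<.95)&(abs(W[...,1])<.5)
    lab_n,lab,st,ce=cv2.connectedComponentsWithStats(ok.astype(np.uint8))
    g=np.zeros((400,640),np.uint8)
    ij=((W[ok][:,:2]-[.2,-.6])/.003).astype(int); g[ij[:,0],ij[:,1]]=1
    N,L,st,_=cv2.connectedComponentsWithStats(g)
    pl=L[ij[:,0],ij[:,1]]
    for k in range(1,N):
        p=W[ok][pl==k]; col=np.median(im[ok][pl==k],0)
        if len(p)>40: print(len(p),p.min(0).round(3),p.max(0).round(3),col)
    # rack wood: orange-brown, by height
    wood=(hsv[...,0]>8)&(hsv[...,0]<20)&(hsv[...,1]>110)&(z<.08)&(W[...,1]>.1)&(W[...,1]<.5)&(W[...,0]<.95)&(W[...,0]>.3)
    top=wood&(abs(z-.067)<.004)
    for nm,m in (("boardtop",top),("divtop",wood&(abs(z-.034)<.003)),("mat",wood&(abs(z)<.004))):
        p=W[m][:,:2]
        if len(p)>4: print(nm,len(p),[ (np.array(q).round(3)).tolist() if not np.isscalar(q) else round(q,1) for q in cv2.minAreaRect(p.astype(np.float32))],p.mean(0).round(3))
    # yellow cap
    cap=(hsv[...,0]>15)&(hsv[...,0]<32)&(hsv[...,1]>120)&(z>.15)&(z<.2)
    p=W[cap]; 
    if len(p): 
        print("yellow",len(p),p.mean(0).round(3))
b=np.vstack(big); cv2.imwrite("pics/crop.png",cv2.resize(b,(300,int(300*b.shape[0]/400))) if b.shape[0]<900 else cv2.resize(b,(280,590)))
E
```

```text
scene table z -7.240169873068848e-05
428 [ 0.307 -0.183  0.013] [ 0.359 -0.133  0.057] [252.  241.  231.5]
861 [0.316 0.179 0.012] [0.376 0.238 0.05 ] [255. 254. 253.]
500 [ 0.341 -0.309  0.012] [ 0.384 -0.268  0.092] [186. 176. 167.]
511 [ 0.421 -0.5    0.012] [ 0.478 -0.466  0.074] [211. 157. 135.]
1050 [ 0.44  -0.276  0.012] [ 0.486 -0.237  0.19 ] [132.  68. 151.]
2977 [0.47  0.15  0.012] [0.714 0.259 0.11 ] [205. 172. 118.]
1789 [0.494 0.379 0.012] [0.604 0.454 0.029] [146. 141. 136.]
1037 [ 0.512 -0.219  0.012] [ 0.558 -0.178  0.19 ] [187. 143. 116.]
153 [0.544 0.182 0.012] [0.561 0.218 0.038] [189. 153. 109.]
991 [ 0.594 -0.238  0.012] [ 0.64  -0.193  0.191] [ 69. 142.  77.]
2239 [0.637 0.341 0.012] [0.744 0.422 0.094] [232. 226. 218.]
270 [ 0.66  -0.099  0.012] [ 0.71  -0.062  0.047] [170. 209. 106.]
337 [ 0.676 -0.167  0.012] [ 0.709 -0.133  0.103] [120.  99.  89.]
24254 [ 0.75  -0.5    0.012] [0.761 0.5   0.22 ] [213. 205. 195.]
boardtop 758 [[0.596, 0.224], [0.017, 0.237], 76.3] [0.588 0.226]
divtop 37 [[0.593, 0.218], [0.032, 0.234], 79.2] [0.597 0.221]
mat 211 [[0.622, 0.
[... 846 characters left out ...]
0.631 0.188 0.037] [207.5 154.5  83. ]
146 [0.624 0.191 0.012] [0.661 0.215 0.069] [199.  146.   77.5]
461 [0.638 0.335 0.012] [0.709 0.397 0.092] [232. 220. 203.]
463 [0.641 0.142 0.012] [0.684 0.192 0.11 ] [197. 164. 111.]
191 [ 0.661 -0.11   0.013] [ 0.704 -0.072  0.046] [156. 194.  46.]
162 [0.671 0.367 0.05 ] [0.72  0.42  0.092] [240. 232. 218.]
69 [0.69  0.14  0.012] [0.711 0.189 0.067] [195. 141.  75.]
16277 [ 0.729 -0.5    0.012] [0.759 0.5   0.22 ] [221. 207. 192.]
boardtop 150 [[0.591, 0.199], [0.065, 0.235], 72.2] [0.566 0.221]
divtop 129 [[0.59, 0.192], [0.054, 0.236], 74.4] [0.595 0.199]
mat 267 [[0.55, 0.338], [0.272, 0.49], 32.1] [0.538 0.28 ]
yellow 580 [ 0.531 -0.238  0.179]
```

View pics/crop.png

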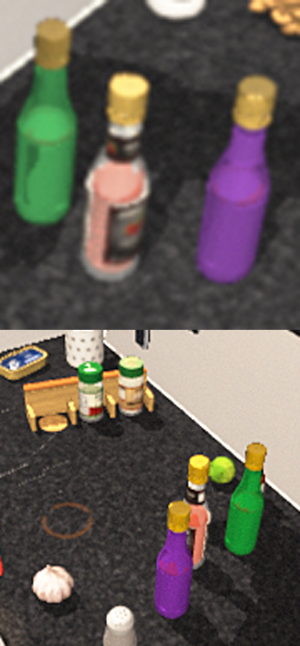

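The crop confirms the middle bottle as the sauce bottle: clear/pink body, label and yellow cap. I'll refine the free-bay mat, the rack axis and the bottle position, then work out the push line.

```bash
python3 - <<'E'
from h import *
for n in ("scene","side"):
    f=dict(np.load(n+"0.npz")); W=cloud(f); im=f["pixels"]; hsv=cv2.cvtColor(im,cv2.COLOR_RGB2HSV); z=W[...,2]
    box=lambda a,b,c,d:(W[...,0]>a)&(W[...,0]<b)&(W[...,1]>c)&(W[...,1]<d)
    brown=(hsv[...,0]>5)&(hsv[...,0]<28)&(hsv[...,1]>70)&(hsv[...,2]>90)
    m=brown&box(.46,.57,.13,.26)&(abs(z)<.005)
    p=W[m][:,:2].astype(np.float32); c,r=cv2.minEnclosingCircle(p); print(n,"mat",len(p),np.round(c,4),round(r,4),p.mean(0).round(4),p.min(0).round(3),p.max(0).round(3))
    t=box(.45,.73,.14,.28)&(abs(z-.067)<.003)&brown
    p=W[t][:,:2]
    # front edge of the board top: min y per x-bin
    xs=np.arange(.47,.72,.008);F=[];B=[]
    for x in xs:
        q=p[abs(p[:,0]-x)<.004,1]
        if len(q)>3: F.append((x,q.min()));B.append((x,q.max()))
    for nm,E in(("front",F),("back",B)):
        if len(E)>4:
            E=np.array(E); k=np.polyfit(E[:,0],E[:,1],1); r=abs(np.polyval(k,E[:,0])-E[:,1]); E=E[r<=np.median(r)*2]; k=np.polyfit(E[:,0],E[:,1],1); print(nm,len(E),"deg",np.degrees(np.arctan(k[0])).round(2),"y@.5,.6",np.polyval(k,[.5,.6]).round(4))
    print("board x",p[:,0].min(),p[:,0].max())
    # divider tops / ends
    t=box(.45,.73,.12,.24)&(abs(z-.034)<.0025)&brown
    p=W[t]; row=np.array([.9716,-.2366])
    s=np.sort(p[:,:2]@row); print("div s",np.histogram(s,bins=np.arange(.40,.66,.006))[0])
    # bottle circle fit low
    b=box(.50,.57,-.25,-.16)&(z>.02)&(z<.09); q=W[b][:,:2]
    A=np.c_[2*q,np.ones(len(q))]; s=np.linalg.lstsq(A,(q**2).sum(1),rcond=None)[0]; print("bottle",len(q),s[:2].round(4),np.sqrt(s[2]+s[0]**2+s[1]**2).round(4))
    b=box(.50,.57,-.27,-.16)&(z>.186)&(z<.195); print("cap",W[b].mean(0).round(4),b.sum())
E
```

```text
scene mat 434 [0.5258 0.209 ] 0.0601 [0.5185 0.2045] [0.472 0.166] [0.569 0.255]
front 26 deg -13.85 y@.5,.6 [0.2398 0.2151]
back 22 deg -14.01 y@.5,.6 [0.2555 0.2306]
board x 0.4808577126874321 0.7144494412304211
div s [ 0 30 45  3  0  0  0  0  0  0  0  0  1  2 37 25  0  1  3  2  1  2  2  1
  1  2  1  5  3  1  1  0  2  1  0  2  0  1  0  2  2  0  0]
bottle 412 [ 0.5356 -0.2033] 0.022
cap [ 0.5356 -0.2036  0.1876] 56
side mat 164 [0.5164 0.2107] 0.0474 [0.5184 0.2088] [0.476 0.177] [0.553 0.243]
front 16 deg -29.6 y@.5,.6 [0.2437 0.1869]
back 14 deg -13.73 y@.5,.6 [0.2499 0.2254]
board x 0.48267419594486355 0.7107064575997263
div s [ 0  3 13  2  3  3  3  2  2  1  2  4  4  3 11  5  5  3  1  0  1  2  0  1
  0  0  2 12  7  5  5  5  3  2  3  4  2  1  0  6  6  2  0]
bottle 225 [ 0.5363 -0.2084] 0.0207
cap [ 0.5362 -0.208   0.1877] 74
```

```bash
python3 -m crank '0.026 0 0 0 0 6 0;0.026 0 0 0 0 6 0;0.026 0 0 0 0 6 0;0.026 0 0 0 0 6 0;0.026 0 0 0 0 6 0;0.026 0 0 0 0 6 0;0.026 0 0 0 0 6 0;0.026 0 0 0 0 3 0' 40
```

```text
clock: 0.77
position: [0.6247, -0.0023, 0.2491]
tool_rot: [-3.14, -0.791, 1.566]
force: [0.2, 0.2, -0.1]
grip_width: 0.0262
finger_force: 0.0
```

Measured values, all consistent with the given sizes:

| Item | Value |
|---|---|
| Bottle | (0.536, -0.2055), height 0.188 |
| Rack heading | 13.9° from +y towards +x |
| Free-bay/mat centre | about (0.516, 0.209) |

I'll travel high to behind the bottle with the tool yawed +8°.

```bash
python3 -m crank '0.026 0 0 0 2.83 0 -2.83;0.026 0 0 0 2.83 0 -2.83;0.026 -0.0255 -0.0166 -0.0255 0 0 0;0.026 -0.0255 -0.0166 -0.0255 0 0 0;0.026 -0.0255 -0.0166 -0.0255 0 0 0;0.026 -0.0255 -0.0166 -0.0255 0 0 0;0.026 -0.0255 -0.0166 -0.0255 0 0 0;0.026 -0.0255 -0.0166 -0.0255 0 0 0'
cat > w.py <<'E'
# w.py x y z : tool-frame shift to world TCP target; prints heading, tilt, tip
import sys
from h import *
from scipy.spatial.transform import Rotation as Ro
s=telemetry.observe(); R=Ro.from_euler("xyz",s["tool_rot"]).as_matrix(); p=np.array(s["position"])
print("pos",p.round(4),"tip",(p+.019*R[:,2]).round(4),"heading(yaw from +y)",np.degrees(np.arctan2(-R[0,2],R[1,2])).round(2),"tilt",np.degrees(np.arccos(-R[2,2])).round(2),"ylevel",R[2,1].round(4),"F",np.round(s["force"],1),"t",s["clock"])
if len(sys.argv)>3: print("tool shift",(R.T@(np.array(sys.argv[1:4],float)-p)).round(4))
E
python3 w.py .5447 -.2683 .249
```

```text
clock: 1.43
position: [0.5555, -0.2299, 0.2501]
tool_rot: [-3.141, -0.786, 1.71]
force: [0.3, -0.1, 0.1]
grip_width: 0.0258
finger_force: 0.0
pos [ 0.5555 -0.2299  0.2501] tip [ 0.5536 -0.2166  0.2366] heading(yaw from +y) 8.03 tilt 45.02 ylevel -0.0006 F [ 0.3 -0.1  0.1] t 1.4333
tool shift [-0.0266 -0.016  -0.025 ]
```

```bash
python3 -m crank '0.026 -0.0256 -0.016 -0.0256 0 0 0;0.026 0 0 0 0 0 0;0.026 -0.014 0 0.014 0 0 0;0.026 -0.014 0 0.014 0 0 0;0.026 -0.014 0 0.014 0 0 0;0.026 -0.014 0 0.014 0 0 0;0.026 -0.014 0 0.014 0 0 0;0.026 0 0 0 0 0 0'
python3 w.py .5447 -.2683 .0334
python3 - <<'E'
from h import *
a=[grab_frame(n)["pixels"][...,::-1] for n in("scene","side")]
cv2.imwrite("pics/b.png",np.hstack([cv2.resize(a[0][20:240,230:510],(400,314)),cv2.resize(a[1][80:320,200:500],(400,320))[:314]]))
E
```

```text
clock: 2.1
position: [0.5443, -0.2654, 0.1475]
tool_rot: [-3.136, -0.789, 1.706]
force: [0.1, 0.5, -0.3]
grip_width: 0.0259
finger_force: 0.0
pos [ 0.5443 -0.2654  0.1475] tip [ 0.5423 -0.2521  0.1341] heading(yaw from +y) 8.26 tilt 45.19 ylevel -0.0042 F [ 0.1  0.5 -0.3] t 2.1
tool shift [-0.083   0.0005  0.0783]
```

View pics/b.png

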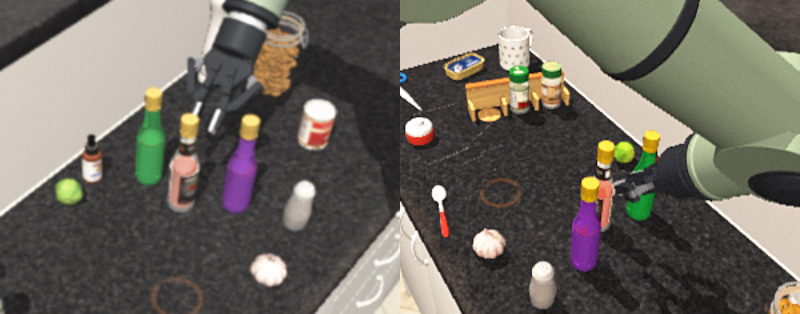

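The fingers (left panel about (205,105)) sit behind the sauce bottle and between the green and purple ones, all clear. I'll finish the descent.

```bash
python3 -m crank '0.026 -0.0135 0 0.013 0 0 0;0.026 -0.0135 0 0.013 0 0 0;0.026 -0.0135 0 0.013 0 0 0;0.026 -0.0135 0 0.013 0 0 0;0.026 -0.0135 0 0.013 0 0 0;0.026 -0.0135 0 0.013 0 0 0;0.026 0 0 0 0 0 0;0.026 0 0 0 0 0 0'
python3 w.py .5447 -.2683 .0334
```

```text
clock: 2.87
position: [0.5457, -0.2681, 0.0385]
tool_rot: [-3.14, -0.786, 1.71]
force: [-0.5, 0.6, 0.5]
grip_width: 0.026
finger_force: 0.0
pos [ 0.5457 -0.2681  0.0385] tip [ 0.5438 -0.2548  0.0251] heading(yaw from +y) 8.06 tilt 45.06 ylevel -0.0009 F [-0.5  0.6  0.5] t 2.8667
tool shift [-0.0037 -0.001   0.0036]
```

```bash
python3 -m crank '0.026 -0.0035 -0.001 0.0035 0 0 0;0.026 0.003 0 0.003 0 0 0;0.026 0.003 0 0.003 0 0 0;0.026 0.003 0 0.003 0 0 0;0.026 0.003 0 0.003 0 0 0;0.026 0.003 0 0.003 0 0 0;0.026 0.003 0 0.003 0 0 0;0.026 0.003 0 0.003 0 0 0'
python3 -m crank '0.026 0.003 0 0.003 0 0 0;0.026 0.003 0 0.003 0 0 0;0.026 0.003 0 0.003 0 0 0;0.026 0.003 0 0.003 0 0 0;0.026 0.003 0 0.003 0 0 0;0.026 0 0 0 0 0 0;0.026 0 0 0 0 0 0;0.026 0 0 0 0 0 0'
python3 w.py
cat > b.py <<'E'
from h import *
f=grab_frame("scene");W=cloud(f);z=W[...,2];hsv=cv2.cvtColor(f["pixels"],cv2.COLOR_RGB2HSV)
m=(hsv[...,0]>15)&(hsv[...,0]<32)&(hsv[...,1]>120)&(z>.15)&(z<.2)&(W[...,0]>.46)&(W[...,0]<.57)
m&=W[...,1]>-.235
t=m&(z>.183); print("cap",W[t].mean(0).round(4),t.sum(),"zmax",z[m].max().round(4))
E
python3 b.py
```

```text
clock: 3.53
position: [0.5409, -0.2387, 0.0341]
tool_rot: [3.141, -0.785, 1.711]
force: [0.8, -0.5, 1.6]
grip_width: 0.0257
finger_force: 0.7
clock: 4.2
position: [0.5378, -0.2181, 0.0338]
tool_rot: [-3.141, -0.785, 1.71]
force: [1.3, -0.4, -0.7]
grip_width: 0.0259
finger_force: 0.0
pos [ 0.5378 -0.2181  0.0338] tip [ 0.536  -0.2048  0.0204] heading(yaw from +y) 8.01 tilt 45.0 ylevel -0.0002 F [ 1.3 -0.4 -0.7] t 4.2
cap [ 0.5287 -0.1742  0.1864] 43 zmax 0.189
```

Contact is good: the cap moved 30 mm along the heading, upright and centred in the finger cradle. Pushing on.

```bash
for i in 1 ; do python3 -m crank '0.026 0.0057 0 0.0057 0 0 0;0.026 0.0057 0 0.0057 0 0 0;0.026 0.0057 0 0.0057 0 0 0;0.026 0.0057 0 0.0057 0 0 0;0.026 0.0057 0 0.0057 0 0 0;0.026 0.0057 0 0.0057 0 0 0;0.026 0.0057 0 0.0057 0 0 0;0.026 0.0057 0 0.0057 0 0 0'; done
python3 -m crank '0.026 0.0057 0 0.0057 0 0 0;0.026 0.0057 0 0.0057 0 0 0;0.026 0.0057 0 0.0057 0 0 0;0.026 0.0057 0 0.0057 0 0 0;0.026 0.0057 0 0.0057 0 0 0;0.026 0.0057 0 0.0057 0 0 0;0.026 0.0057 0 0.0057 0 0 0;0.026 0 0 0 0 0 0'
python3 w.py; python3 b.py
```

```text
clock: 4.92
position: [0.5288, -0.1533, 0.0339]
tool_rot: [-3.142, -0.785, 1.711]
force: [0.5, -0.9, -0.7]
grip_width: 0.0265
finger_force: 0.5
clock: 5.58
position: [0.5208, -0.0963, 0.0342]
tool_rot: [-3.141, -0.787, 1.712]
force: [0.5, 0.0, -0.5]
grip_width: 0.026
finger_force: 0.0
pos [ 0.5208 -0.0963  0.0342] tip [ 0.5189 -0.083   0.0208] heading(yaw from +y) 8.1 tilt 45.07 ylevel -0.0001 F [ 0.5  0.  -0.5] t 5.5833
cap [ 0.5107 -0.05    0.1863] 47 zmax 0.1902
```

```bash
python3 -m crank '0.026 0.0057 0.0002 0.0057 0 0 0;0.026 0.0057 0.0002 0.0057 0 0 0;0.026 0.0057 0.0002 0.0057 0 0 0;0.026 0.0057 0.0002 0.0057 0 0 0;0.026 0.0057 0.0002 0.0057 0 0 0;0.026 0.0057 0.0002 0.0057 0 0 0;0.026 0.0057 0.0002 0.0057 0 0 0;0.026 0.0057 0.0002 0.0057 0 0 0'
python3 -m crank '0.026 0.0057 0.0002 0.0057 0 0 0;0.026 0.0057 0.0002 0.0057 0 0 0;0.026 0.0057 0.0002 0.0057 0 0 0;0.026 0.0057 0.0002 0.0057 0 0 0;0.026 0.0057 0.0002 0.0057 0 0 0;0.026 0.0057 0.0002 0.0057 0 0 0;0.026 0.0057 0.0002 0.0057 0 0 0;0.026 0 0 0 0 0 0'
python3 w.py; python3 b.py
```

```text
clock: 6.3
position: [0.5135, -0.0334, 0.0339]
tool_rot: [-3.142, -0.785, 1.711]
force: [0.6, -0.2, -0.9]
grip_width: 0.0258
finger_force: 0.5
clock: 6.97
position: [0.5067, 0.0238, 0.0342]
tool_rot: [-3.141, -0.787, 1.712]
force: [0.0, 0.9, 0.4]
grip_width: 0.0264
finger_force: 0.0
pos [0.5067 0.0238 0.0342] tip [0.5048 0.0371 0.0208] heading(yaw from +y) 8.11 tilt 45.07 ylevel -0.0002 F [0.  0.9 0.4] t 6.9667
cap [0.4961 0.0761 0.1864] 61 zmax 0.1897
```

```bash
python3 -m crank '0.026 0.0008 -0.0055 0.0008 -3.54 0 3.54;0.026 0.0008 -0.0055 0.0008 -3.54 0 3.54;0.026 0.0008 -0.0055 0.0008 -3.54 0 3.54;0.026 0 0 0 0 0 0;0.026 0 0 0 0 0 0;0.026 0 0 0 0 0 0;0.026 0 0 0 0 0 0;0.026 0 0 0 0 0 0'
python3 w.py .4903 .0273 .0338; python3 b.py
```

```text
clock: 7.68
position: [0.4912, 0.0244, 0.0339]
tool_rot: [3.14, -0.785, 1.45]
force: [0.3, -0.3, -0.5]
grip_width: 0.0263
finger_force: 0.5
pos [0.4912 0.0244 0.0339] tip [0.4929 0.0377 0.0205] heading(yaw from +y) -7.0 tilt 44.99 ylevel 0.0008 F [ 0.3 -0.3 -0.5] t 7.6833
tool shift [ 0.0019 -0.0013  0.002 ]
cap [0.4949 0.0661 0.1863] 55 zmax 0.1898
```

```bash
python3 -m crank '0.026 0.002 -0.001 0.002 0 0 0;0.026 0.0035 0 0.0035 0 0 0;0.026 0.0035 0 0.0035 0 0 0;0.026 0.0035 0 0.0035 0 0 0;0.026 0.0035 0 0.0035 0 0 0;0.026 0.0035 0 0.0035 0 0 0;0.026 0.0035 0 0.0035 0 0 0;0.026 0.0035 0 0.0035 0 0 0'
python3 -m crank '0.026 0.0035 0 0.0035 0 0 0;0.026 0.0035 0 0.0035 0 0 0;0.026 0.0035 0 0.0035 0 0 0;0.026 0.0035 0 0.0035 0 0 0;0.026 0.0035 0 0.0035 0 0 0;0.026 0.003 0 0.003 0 0 0;0.026 0.002 0 0.002 0 0 0;0.026 0.001 0 0.001 0 0 0'
python3 -m crank '0.026 0 0 0 0 0 0;0.026 0 0 0 0 0 0;0.026 0 0 0 0 0 0;0.026 0 0 0 0 0 0;0.026 0 0 0 0 0 0;0.026 0 0 0 0 0 0;0.026 0 0 0 0 0 0;0.026 0 0 0 0 0 0'
python3 w.py; python3 b.py
python3 - <<'E'
from h import *
a=[grab_frame(n)["pixels"][...,::-1] for n in("scene","side")]
cv2.imwrite("pics/c.png",np.hstack([cv2.resize(a[0][150:330,160:390],(400,313)),cv2.resize(a[1][100:260,160:360],(400,320))[:313]]))
E
```

```text
clock: 8.4
position: [0.4942, 0.0623, 0.0339]
tool_rot: [-3.141, -0.785, 1.448]
force: [-0.4, -1.6, 0.2]
grip_width: 0.0258
finger_force: 0.5
clock: 9.07
position: [0.4982, 0.0952, 0.0339]
tool_rot: [-3.141, -0.786, 1.449]
force: [-0.5, -0.9, -0.4]
grip_width: 0.0261
finger_force: 0.5
clock: 9.73
position: [0.4982, 0.0947, 0.0339]
tool_rot: [-3.142, -0.785, 1.448]
force: [0.6, -0.7, -0.4]
grip_width: 0.0262
finger_force: 0.0
pos [0.4982 0.0947 0.0339] tip [0.4999 0.108  0.0205] heading(yaw from +y) -7.02 tilt 45.0 ylevel -0.0 F [ 0.6 -0.7 -0.4] t 9.7333
cap [0.4998 0.1358 0.1863] 67 zmax 0.1906
```

View pics/c.png

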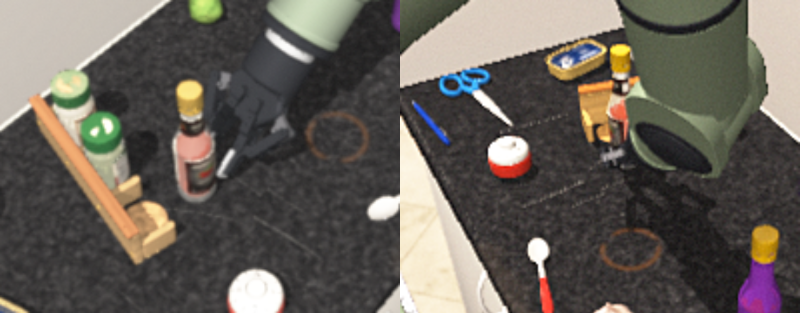

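The bottle is upright about 78 mm short of home and within 2 mm of the bay axis; the jars are untouched. Turning to the rack heading and pushing home.

```bash
python3 -m crank '0.026 -0.002 -0.002 -0.002 0 0 0;0.026 0 -0.0033 0 -2.47 0 2.47;0.026 0 -0.0033 0 -2.47 0 2.47;0.026 0.002 0 0.002 0 0 0;0.026 0.003 0 0.003 0 0 0;0.026 0.0035 0 0.0035 0 0 0;0.026 0.0035 0 0.0035 0 0 0;0.026 0.0035 0 0.0035 0 0 0'
python3 -m crank '0.026 0.0035 0 0.0035 0 0 0;0.026 0.0035 0 0.0035 0 0 0;0.026 0.003 0 0.003 0 0 0;0.026 0.002 0 0.002 0 0 0;0.026 0.001 0 0.001 0 0 0;0.026 0 0 0 0 0 0;0.026 0 0 0 0 0 0;0.026 0 0 0 0 0 0'
python3 w.py; python3 b.py
```

```text
clock: 10.55
position: [0.4953, 0.1151, 0.034]
tool_rot: [3.14, -0.785, 1.329]
force: [0.7, -0.1, 0.5]
grip_width: 0.0261
finger_force: 0.4
clock: 11.22
position: [0.4991, 0.1321, 0.0339]
tool_rot: [-3.142, -0.785, 1.326]
force: [0.6, -0.5, 0.2]
grip_width: 0.0259
finger_force: 0.0
pos [0.4991 0.1321 0.0339] tip [0.5024 0.1451 0.0205] heading(yaw from +y) -14.01 tilt 45.0 ylevel -0.0001 F [ 0.6 -0.5  0.2] t 11.2167
cap [0.5048 0.1713 0.1862] 77 zmax 0.189
```

```bash
python3 -m crank '0.026 0.002 0 0.002 0 0 0;0.026 0.0025 0 0.0025 0 0 0;0.026 0.0025 0 0.0025 0 0 0;0.026 0.0025 0 0.0025 0 0 0;0.026 0.0025 0 0.0025 0 0 0;0.026 0.0025 0 0.0025 0 0 0;0.026 0.0025 0 0.0025 0 0 0;0.026 0.0025 0 0.0025 0 0 0'
python3 -m crank '0.026 0.002 0 0.002 0 0 0;0.026 0.0015 0 0.0015 0 0 0;0.026 0.0015 0 0.0015 0 0 0;0.026 0.001 0 0.001 0 0 0;0.026 0.001 0 0.001 0 0 0;0.026 0.001 0 0.001 0 0 0;0.026 0 0 0 0 0 0;0.026 0 0 0 0 0 0'
python3 w.py; python3 b.py
```

```text
clock: 11.93
position: [0.5058, 0.1595, 0.0339]
tool_rot: [-3.141, -0.785, 1.327]
force: [-0.1, -1.2, -0.2]
grip_width: 0.0259
finger_force: 0.4
clock: 12.6
position: [0.5087, 0.1698, 0.034]
tool_rot: [-3.141, -0.785, 1.326]
force: [-1.8, -0.4, -0.2]
grip_width: 0.0263
finger_force: 0.1
pos [0.5087 0.1698 0.034 ] tip [0.5119 0.1829 0.0206] heading(yaw from +y) -13.97 tilt 45.0 ylevel -0.0003 F [-1.8 -0.4 -0.2] t 12.6
cap [0.5144 0.2092 0.1865] 77 zmax 0.1905
```

```bash
python3 -m crank '0.026 0.0004 0 0.0004 0 0 0;0.026 0.0004 0 0.0004 0 0 0;0.026 0.0004 0 0.0004 0 0 0;0.026 0.0004 0 0.0004 0 0 0;0.026 0.0004 0 0.0004 0 0 0;0.026 0 0 0 0 0 0;0.026 0 0 0 0 0 0;0.026 0 0 0 0 0 0'
python3 w.py; python3 b.py
```

```text
clock: 13.32
position: [0.5098, 0.1722, 0.0342]
tool_rot: [-3.14, -0.785, 1.326]
force: [-0.1, -1.6, -0.5]
grip_width: 0.0259
finger_force: 0.3
pos [0.5098 0.1722 0.0342] tip [0.513  0.1852 0.0208] heading(yaw from +y) -13.89 tilt 45.0 ylevel -0.001 F [-0.1 -1.6 -0.5] t 13.3167
cap [0.5154 0.2115 0.1867] 81 zmax 0.1912
```

Still no board contact force, so I'll creep a little more.

```bash
python3 -m crank '0.026 0.0004 0 0.0004 0 0 0;0.026 0.0004 0 0.0004 0 0 0;0.026 0.0004 0 0.0004 0 0 0;0.026 0.0004 0 0.0004 0 0 0;0.026 0 0 0 0 0 0;0.026 0 0 0 0 0 0;0.026 0 0 0 0 0 0;0.026 0 0 0 0 0 0'
python3 w.py; python3 b.py
python3 - <<'E'
from h import *
a=[grab_frame(n)["pixels"][...,::-1] for n in("scene","side")]
cv2.imwrite("pics/d.png",np.hstack([cv2.resize(a[0][150:330,160:390],(400,313)),cv2.resize(a[1][100:260,160:360],(400,320))[:313]]))
E
```

```text
clock: 14.03
position: [0.5106, 0.1735, 0.0341]
tool_rot: [-3.139, -0.784, 1.326]
force: [-2.5, -6.4, 1.2]
grip_width: 0.0261
finger_force: 3.3
pos [0.5106 0.1735 0.0341] tip [0.5138 0.1865 0.0207] heading(yaw from +y) -13.86 tilt 44.94 ylevel -0.0016 F [-2.5 -6.4  1.2] t 14.0333
cap [0.5163 0.2116 0.1867] 84 zmax 0.1909
```

View pics/d.png

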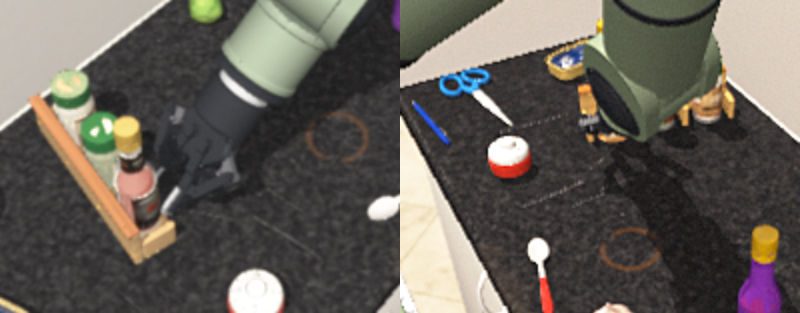

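The force rose to about 7 N against the board, and the bottle stands in the bay, upright. I'll back off straight and check it.

```bash
python3 -m crank '0.026 -0.001 0 -0.001 0 0 0;0.026 -0.002 0 -0.002 0 0 0;0.026 -0.005 0 -0.005 0 0 0;0.026 -0.007 0 -0.007 0 0 0;0.026 -0.01 0 -0.01 0 0 0;0.026 -0.01 0 -0.01 0 0 0;0.026 -0.01 0 -0.01 0 0 0;0.026 0 0 0 0 0 0'
python3 w.py; python3 b.py
python3 - <<'E'
from h import *
f=grab_frame("scene");W=cloud(f);W0=cloud(dict(np.load("scene0.npz")))
for n,w in(("t0",W0),("now",W)):
    m=(w[...,2]>.1)&(w[...,2]<.115)&(w[...,0]>.545)&(w[...,0]<.72)&(w[...,1]>.12)&(w[...,1]<.25)
    p=w[m]; print(n,[ (p[k].mean(0).round(4),k.sum()) for k in (p[:,0]<.625,p[:,0]>=.625)])
E
```

```text
clock: 14.85
position: [0.4951, 0.1089, 0.034]
tool_rot: [-3.139, -0.783, 1.324]
force: [-0.0, -1.3, -0.1]
grip_width: 0.0257
finger_force: 0.0
pos [0.4951 0.1089 0.034 ] tip [0.4983 0.1219 0.0206] heading(yaw from +y) -13.99 tilt 44.87 ylevel -0.0015 F [-0.  -1.3 -0.1] t 14.85
cap [0.5155 0.212  0.1863] 81 zmax 0.1902
t0 [(array([0.5887, 0.1941, 0.1053]), np.int64(362)), (array([0.6635, 0.1729, 0.1052]), np.int64(321))]
now [(array([0.5901, 0.1952, 0.1053]), np.int64(325)), (array([0.6637, 0.1729, 0.105 ]), np.int64(321))]
```

The bottle is home at (0.5155, 0.212), within 1 mm of the measured mat centre in that view. It is upright, and the jars are unmoved.

```bash
python3 -c "
from workcell import bot
print(bot.job_done())"
```

```text
the job is handed in; nothing more can be done
None
```

The job is handed in: the sauce bottle stands upright in the free bay against the back board, about 1 mm from the measured mat centre, with the spice jars unmoved and no contact seen with anything else; no verdict was returned.

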